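# Release the swing bolt of the wide board press

## Task

Two board presses stand on the table, each held shut by a hinged bolt with a wing nut. On the wide press, turn the wing nut anticlockwise as far as it goes, then swing its bolt out of the slotted lug, towards the front and down, so that the cover is free; leave the narrow press fastened.

Things in the scene. Friction and masses are not known exactly. Their poses are not given: they have to be found in the camera images.
- wide_bolt_head (a point): on the axis of the wide press's hinged bolt, half-way up its wing nut while tight; 102 mm above the table when upright. z: along the bolt to its free end (24 mm above this point), -x: out of the slot, y: along the hinge pin. Tilts with the bolt, does not turn or rise with the nut. Steel wing nut: two upright wings, span 50 mm, 9 mm thick, from 15 mm below to 15 mm above this point
- wide_lug (a point): fixed point on the wide press, an aluminium block 180 mm wide (y), 120 deep (x), 80 high: middle of its slotted lug's top, level with the cover, on the upright bolt's axis, 13 mm in front of the block. -x: out of the open slot, towards the robot within 20 degrees. A 2.5 mm lip at the lug's outer end, 12 to 16 mm out, traps the tight nut's washer. The narrow press is alike but 100 mm wide
- wide_hinge (a point): fixed point: the pin about which the wide press's bolt swings, 62 mm below point wide_lug and 18 mm above the table; pin along y, bolt swings towards -x; upright, the bolt head point is 84 mm above it
- wide_nut (a joint): turn of the wide press's wing nut, rad; 0 = tight, wings along y of point wide_bolt_head; grows anticlockwise seen from above to a stop at 1.4 (80 degrees, loose). Quick thread: it rises 4.5 mm per rad and its washer clears the lip from about 1.0. Takes about 0.06 N m and stays where left
- wide_bolt (a joint): swing of the wide press's bolt, rad; 0 = upright in the slot, grows as it swings out to -x, stop at 1.45 (lying out in front). Light damped hinge: past about 0.5 it sinks by its own weight to the stop within 4 s; below 0.3 it stays where left
- narrow_nut (a joint): turn of the narrow press's wing nut, rad; same build as wide_nut; the narrow press stays fastened

How it is judged:
On the way:
1. the wide press's wing nut is loosened while its bolt still stands in the slot (value of joint wide_nut above 1 rad and value of joint wide_bolt below 0.2 rad), for 0.1 s.
At the end, for the whole second after the job is handed in: The wide press's bolt is swung out of its lug by more than 1.1 rad (63 degrees) and at rest, and the narrow press's wing nut is still tight (under 0.4 rad) (value of joint wide_bolt above 1.1 rad and velocity of joint wide_bolt between -0.1 and 0.1 rad/s and value of joint narrow_nut below 0.4 rad); the robot touches nothing.
It fails at once if the narrow press's wing nut is turned beyond 0.4 rad (value of joint narrow_nut above 0.4 rad).
It also fails if it takes over 42 s, if anything falls off the work surface, if the arm or the gripper's body presses on something with over 40 N, if the wrist force passes 120 N, or if a joint passes its speed limit or range.

## Robot

A 7-joint arm with a two-finger parallel gripper is mounted at the origin on a cart in front of the work surface, level with it; the furniture and walls round the work are solid. World frame = base frame: x ahead of the robot, y to its left, z up, the work surface at z = 0. Lengths are in m, angles in rad, forces in N, time in s.
With the tool pointing down it reaches from about 0.4 to 0.85 m from the base axis. Payload 10.4 kg.
Tool frame: the origin (TCP) lies on the mounting face of the last link; the fingertips stand 182 mm ahead of it and the grasp point (between the pads) lies 164 mm ahead of it (bot.tip_reach is the distance from the TCP to the fingertips, in m); z points along the fingers, y is the line along which they close (so a half turn about z gives the same grasp; the last joint's range is limited). The gripper opens to 87 mm and grips with 3 to 60 N. Pads are 19 mm wide; open, the fingers measure 117 mm over their backs; the gripper's body (75 mm by 190 mm) begins 51 mm behind the grasp point.
Start: joints at [1.139, 0.332, -0.065, 1.46, 0.022, 1.35, -0.088], TCP at [0.248, -0.573, 0.405] pointing down, gripper open.
Joint ranges: [-2.6, 2.6], [-0.5, 2.12], [-1.47, 1.34], [0.16, 2.42], [-1.27, 4.41], [0.06, 2.06], [-2.6, 2.6]. Speed limits (rad/s): [2.22, 2.22, 2.79, 2.79, 3.14, 3.14, 3.14].

## Interface

Orientations are given as a 3x3 rotation matrix whose columns are the frame's x, y, z axes.
In Python, from rig import bot, eyes, ticket gives the robot as it stands.
- The arm moves only by the tool drive_tool, never from a script. Its arguments are lists of equal length, an entry for each row: "dp": the shift along the tool's x, y, z in mm, a list of three; "rot": the turn, a rotation vector about the tool's x, y, z in degrees, a list of three. In form: {"dp": [[dx, dy, dz], ...], "rot": [[wx, wy, wz], ...]}. A call has 1 to 20 rows; each row shifts and turns the commanded pose from where the row before left it, along the tool's axes as they then stand; what a row does not reach is not made up. A row lasts 1/12 s, in which the tool goes at most 41.7 mm and 7.16 degrees, less where a joint would pass 70% of its speed; a pose out of reach is approached as far as the arm can. A call is refused whole if a number of a shift passes 41.7 or a number of a turn 7.16, either way. A call with a gripper value outside its range is refused whole. "jaw" is the opening, from -1 (shut) to 1 (fully open), set as the call begins (left out, the last holds). The fingers move at their own pace and stop on an object; the grip force is fixed at half the most. Time passes only in rows, so rows that do not move let the fingers close. It gives the time, the measured TCP pose, the force, the opening and the grip force at its end, in the units of the state.
- bot.get_state(): the state, without advancing time (a new reading comes with each control period).
- eyes.read_camera(name): name is "side" or "top" or "wrist"; returns a dict with "image" (400x640x3 uint8, red, green, blue), "depth" (400x640 float32, m along the optical axis (not along the pixel's ray), 0 where there is no reading), "camera_matrix" (3x3 intrinsics, pixels), "k1" (the pictures are not rectified: a ray, as slopes to the right and down, at radius r is drawn at 1 + k1 r^2 times it, then the intrinsics apply), "T" (4x4, takes a point from camera to world coordinates). Camera axes: x right, y down, z forward; pixel columns grow to the right and rows downward; lengths in m; the calibration is good to about 2 mm. A picture is of the moment at which its call begins.
- ticket.sign_off(): hands the job in; it is judged then, once.
The state is a dict: "time": time; "qpos": joint angles; "dq": joint speeds; "tau": joint torques, N m; "eef_pos": TCP position; "orientation": TCP orientation; "ft_force": force on the tool from outside, world axes, zero at the start; "wrist_torque": the same for the moment, N m; "gripper_width": finger opening in m; "finger_force": force on a finger pad.
Only numpy, scipy, OpenCV 4.12 (cv2) and the standard library are available. Lean on these libraries where they do the work, as an engineer would, in place of code of your own. Each camera call takes 0.05 s, during which the arm holds its last target. There are 200 camera calls.

## Working session

There is one attempt and no reset: what is moved stays moved. The work goes in short steps, Python scripts to look and compute and a tool call to move; the robot and the scene stay as the last step left them, time stands still between calls to the robot, and variables do not carry over. Pictures are saved under pics/ and viewed, at most 10 in all, crops included, and the job is handed in when it is done.

Besides the shell and the picture viewer there is one more tool, called after "Call:" by a JSON object that holds its "api" and its "payload", one argument or row to a line. drive_tool: Moves the arm, as the interface text tells. Its arguments: {"type":"object","properties":{"dp":{"type":"array","items":{"type":"array","items":{"type":"number"}}},"rot":{"type":"array","items":{"type":"array","items":{"type":"number"}}},"jaw":{"type":"number"}},"required":["dp","rot"]}

```bash
mkdir -p pics
cat > h.py <<'E'
import numpy as np, cv2
from rig import bot, eyes, ticket
def snap(n):
    d=eyes.read_camera(n); np.savez('/tmp/%s.npz'%n,**d); return d
def load(n): return dict(np.load('/tmp/%s.npz'%n))
def cloud(d):
    K=d['camera_matrix'];k1=float(d['k1']);v,u=np.mgrid[0:400,0:640].astype(float)
    p=np.stack([u.ravel(),v.ravel()],1)[:,None]
    s=cv2.undistortPoints(p,K,np.array([k1,0,0,0.]))[:,0]
    z=d['depth'].ravel(); P=np.c_[s*z[:,None],z]
    W=P@d['T'][:3,:3].T+d['T'][:3,3]; W[z==0]=np.nan
    return W.reshape(400,640,3)
E
python3 - <<'E'
from h import *
a=snap('top');b=snap('side')
for n,d in(('top',a),('side',b)):
    cv2.imwrite('pics/%s0.png'%n,d['image'][:,:,::-1]); print(n,d['k1'],np.round(d['T'],3).tolist())
s=bot.get_state();print(s['time'],s['eef_pos'],s['orientation'],s['gripper_width'])
E
```

```text
top 0.014949001475680837 [[-0.024, -0.995, 0.097, 0.493], [-0.999, 0.026, 0.019, -0.024], [-0.021, -0.097, -0.995, 1.07], [0.0, 0.0, 0.0, 1.0]]
side -0.04541064522627508 [[0.982, -0.107, 0.158, 0.426], [-0.19, -0.631, 0.752, -0.761], [0.019, -0.768, -0.64, 0.736], [0.0, 0.0, 0.0, 1.0]]
0.1 [ 0.2484089  -0.57339221  0.40404502] [[ 9.17590351e-01  3.97526859e-01 -5.86633087e-04]
 [ 3.97527282e-01 -9.17589656e-01  1.13318840e-03]
 [-8.78156267e-05 -1.27300540e-03 -9.99999186e-01]] 0.0870695246101717
```

View pics/top0.png

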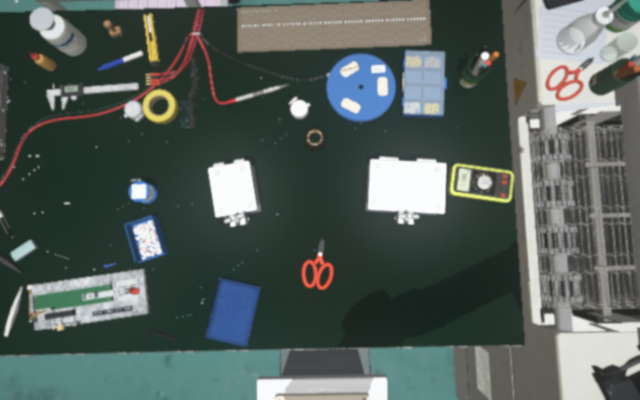

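View pics/side0.png

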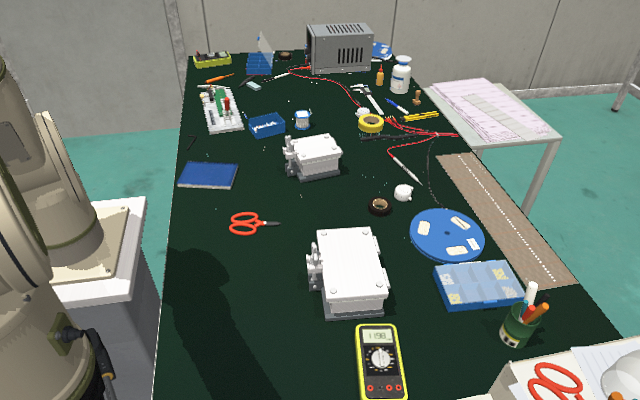

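The top view shows the wide press at about (407,186) with its nut near (407,217). The narrow press is at (233,188) with its nut near (237,219). Next I measure the wide one.

Run:
```python
from h import *
for n in('top','side'):
    d=load(n);W=cloud(d)
    c=W[186,407] if n=='top' else c
    m=(np.abs(W[...,0]-c[0])<.15)&(np.abs(W[...,1]-c[1])<.13)
    print(n,c)
    b=W[m&(W[...,2]>.07)&(W[...,2]<.088)]
    r=cv2.minAreaRect((b[:,:2]*1000).astype(np.float32)); print('rect',r,np.median(b[:,2]))
    t=W[m&(W[...,2]>.093)]; print(len(t),t.mean(0),t.min(0),t.max(0))
    r=cv2.minAreaRect((t[:,:2]*1000).astype(np.float32)); print('nut',r)
    f=W[m&(W[...,0]<c[0]-.055)&(W[...,2]>.02)];
    h=np.histogram(f[:,2],bins=np.arange(.02,.14,.01));print(h[0])
d=load('top');cr=d['image'][150:240,350:470,::-1];a=cv2.resize(cr,None,fx=5,fy=5,interpolation=cv2.INTER_CUBIC)
cv2.imwrite('pics/crop.png',a)
d=load('side');cr=d['image'][215:325,290:410,::-1];cv2.imwrite('pics/crop2.png',cv2.resize(cr,None,fx=5,fy=5,interpolation=cv2.INTER_CUBIC))
```

```text
top [ 0.60894326 -0.21596249  0.07772611]
rect ((599.0857543945312, -214.75238037109375), (180.2094268798828, 156.6737060546875), 85.45831298828125) 0.07931752990939489
96 [ 0.53586841 -0.20807069  0.11105326] [ 0.53006797 -0.2311702   0.09380145] [ 0.54413378 -0.18589585  0.12663137]
nut ((537.191650390625, -208.48326110839844), (45.24713897705078, 14.006993293762207), 87.3553466796875)
[ 27   6   0   0   7 169 103  17  13  54  13]
side [ 0.60894326 -0.21596249  0.07772611]
rect ((599.2766723632812, -213.7864227294922), (181.43060302734375, 157.605224609375), 85.45679473876953) 0.0799942793406635
124 [ 0.53467548 -0.21441606  0.11092062] [ 0.52947445 -0.23241078  0.09306193] [ 0.54151735 -0.18789917  0.12628815]
nut ((534.9353637695312, -210.1064910888672), (44.43500518798828, 10.562043190002441), 86.30381774902344)
[105  44  10   0  40 208 179  30  23  59  20]
```

View pics/crop.png

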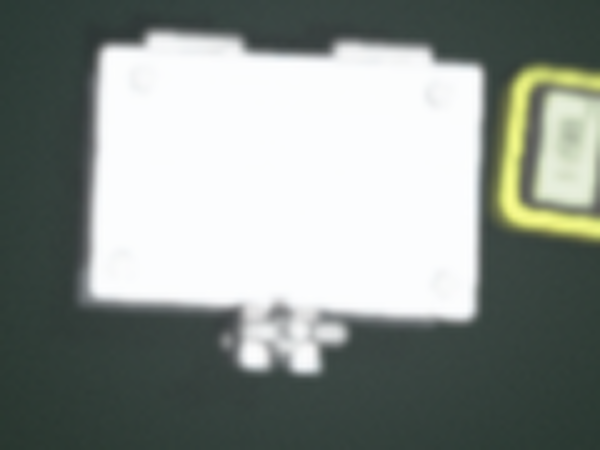

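View pics/crop2.png

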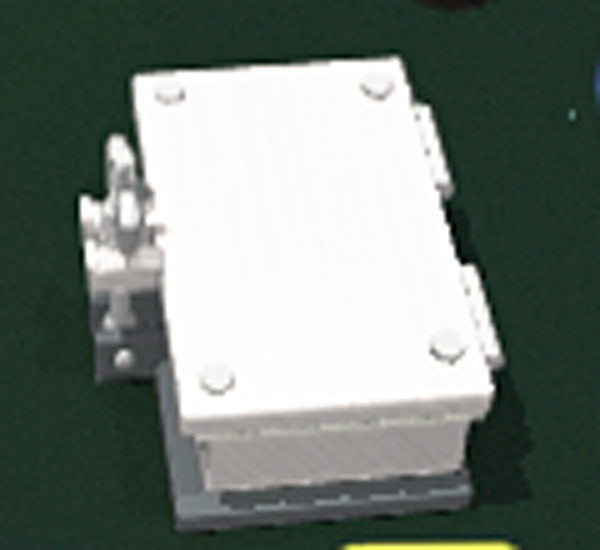

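The crops show a clean fit: the wings run along the press's y axis and the bolt axis is at about (0.5365, -0.2095), yaw -4.5°. I'll align the yaw first, then hover.

Call:
{"api": "drive_tool", "payload": {
  "dp": [
    [0, 0, 0],
    [0, 0, 0],
    [0, 0, 0],
    [0, 0, 0],
    [0, 0, 0],
    [0, 0, 0],
    [0, 0, 0],
    [0, 0, 0],
    [0, 0, 0],
    [0, 0, 0]
  ],
  "rot": [
    [0, 0, -6.9],
    [0, 0, -6.9],
    [0, 0, -6.9],
    [0, 0, -6.9],
    [0, 0, -6.9],
    [0, 0, -6.9],
    [0, 0, -6.9],
    [0, 0, -6.9],
    [0, 0, -6.9],
    [0, 0, 0]
  ],
  "jaw": 1
}}

```text
time: 0.93
eef_pos: [0.2483, -0.5735, 0.4043]
orientation: [[0.072, 0.997, -0.0], [0.997, -0.072, 0.001], [0.001, -0.0, -1.0]]
ft_force: [0.1, -0.1, -0.5]
gripper_width: 0.0872
finger_force: 0.0
```

Call:
{"api": "drive_tool", "payload": {
  "dp": [
    [27.5, 18.5, 0],
    [27.5, 18.5, 0],
    [27.5, 18.5, 0],
    [27.5, 18.5, 0],
    [27.5, 18.5, 0],
    [27.5, 18.5, 0],
    [27.5, 18.5, 0],
    [27.5, 18.5, 0],
    [27.5, 18.5, 0],
    [27.5, 18.5, 0],
    [27.5, 18.5, 0],
    [27.5, 18.5, 0],
    [27.5, 18.5, 0],
    [27.5, 18.5, 0],
    [0, 0, 25],
    [0, 0, 25],
    [0, 0, 20],
    [0, 0, 0],
    [0, 0, 0]
  ],
  "rot": [
    [0, 0, 0],
    [0, 0, 0],
    [0, 0, 0],
    [0, 0, 0],
    [0, 0, 0],
    [0, 0, 0],
    [0, 0, 0],
    [0, 0, 0],
    [0, 0, 0],
    [0, 0, 0],
    [0, 0, 0],
    [0, 0, 0],
    [0, 0, 0],
    [0, 0, 0],
    [0, 0, 0],
    [0, 0, 0],
    [0, 0, 0],
    [0, 0, 0],
    [0, 0, 0]
  ]
}}

```text
time: 2.52
eef_pos: [0.5365, -0.2099, 0.3343]
orientation: [[0.081, 0.997, -0.002], [0.997, -0.081, 0.001], [0.001, -0.002, -1.0]]
ft_force: [0.8, -0.3, 1.0]
gripper_width: 0.087
finger_force: 0.0
```

```bash
cat > off.py <<'E'
from h import *
s=bot.get_state();R=np.array(s['orientation']);p=np.array(s['eef_pos'])
print(s['time'],p,np.round(R,3).tolist(),np.round(s['qpos'],2),s['gripper_width'],s['ft_force'],s['finger_force'])
print('yaw',np.degrees(np.arctan2(R[1,1],R[0,1])),'tool off mm',1000*R.T@(np.array([.5365,-.2095,.283])-p))
E
python3 - <<'E'
import off
from h import *
d=snap('wrist');cv2.imwrite('pics/w1.png',d['image'][:,:,::-1])
W=cloud(d);c=np.array([.5365,-.2095])
m=(np.hypot(W[...,0]-c[0],W[...,1]-c[1])<.04)&(W[...,2]>.093)&(W[...,2]<.13)
t=W[m];print(len(t))
if len(t)>20:
    print(t.mean(0),t.min(0),t.max(0),cv2.minAreaRect((t[:,:2]*1000).astype(np.float32)))
    t=t[(t[:,2]>.119)]; print('bolt',len(t),t.mean(0),t.min(0),t.max(0))
E
```

```text
2.5167 [ 0.53648799 -0.20990247  0.33428149] [[0.081, 0.997, -0.002], [0.997, -0.081, 0.001], [0.001, -0.002, -1.0]] [ 0.71  0.32 -0.49  1.66  0.16  1.2   0.09] 0.08696039277299367 [ 0.79132779 -0.31747889  0.97681744] 0.0
yaw -4.640094038137692 tool off mm [ 0.36535418  0.07487832 51.2817162 ]
741
[ 0.53769817 -0.20570343  0.11375349] [ 0.53002349 -0.23125598  0.09301269] [ 0.54513803 -0.18456827  0.12794173] ((537.4605102539062, -207.7971649169922), (46.437889099121094, 15.003447532653809), 84.43400573730469)
bolt 136 [ 0.53755552 -0.20717734  0.12538047] [ 0.53303459 -0.21216768  0.1193001 ] [ 0.54191195 -0.20336298  0.12794173]
```

View pics/w1.png

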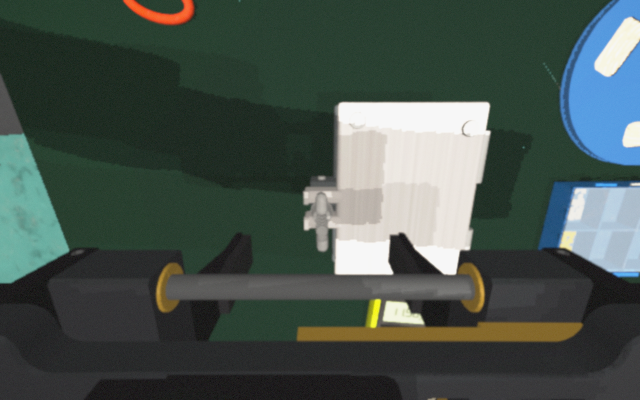

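The wrist view shows the nut at (321,215), centred between the fingers at columns 230 and 400. Next I descend and grip.

Call:
{"api": "drive_tool", "payload": {
  "dp": [
    [1.5, 0.5, 15],
    [0, 0, 15],
    [0, 0, 12],
    [0, 0, 9],
    [0, 0, 0],
    [0, 0, 0]
  ],
  "rot": [
    [0, 0, 0],
    [0, 0, 0],
    [0, 0, 0],
    [0, 0, 0],
    [0, 0, 0],
    [0, 0, 0]
  ]
}}

```text
time: 3.07
eef_pos: [0.5375, -0.2086, 0.2841]
orientation: [[0.079, 0.997, 0.0], [0.997, -0.079, -0.0], [-0.0, 0.0, -1.0]]
ft_force: [0.1, -0.3, -0.1]
gripper_width: 0.087
finger_force: 0.0
```

Call:
{"api": "drive_tool", "payload": {
  "dp": [
    [0, 0, 0],
    [0, 0, 0],
    [0, 0, 0],
    [0, 0, 0],
    [0, 0, 0],
    [0, 0, 0],
    [0, 0, 0],
    [0, 0, 0],
    [0, 0, 0],
    [0, 0, 0],
    [0, 0, 0],
    [0, 0, 0]
  ],
  "rot": [
    [0, 0, 0],
    [0, 0, 0],
    [0, 0, 0],
    [0, 0, 0],
    [0, 0, 0],
    [0, 0, 0],
    [0, 0, 0],
    [0, 0, 0],
    [0, 0, 0],
    [0, 0, 0],
    [0, 0, 0],
    [0, 0, 0]
  ],
  "jaw": -1
}}

```text
time: 4.07
eef_pos: [0.5373, -0.2084, 0.2837]
orientation: [[0.078, 0.997, 0.0], [0.997, -0.078, -0.0], [-0.0, 0.0, -1.0]]
ft_force: [0.3, -0.5, 0.1]
gripper_width: 0.015
finger_force: 0.0
```

Call:
{"api": "drive_tool", "payload": {
  "dp": [
    [0, 0, 0],
    [0, 0, 0],
    [0, 0, 0],
    [0, 0, 0]
  ],
  "rot": [
    [0, 0, 0],
    [0, 0, 0],
    [0, 0, 0],
    [0, 0, 0]
  ]
}}

```text
time: 4.4
eef_pos: [0.5373, -0.2084, 0.2837]
orientation: [[0.078, 0.997, 0.0], [0.997, -0.078, -0.0], [-0.0, 0.0, -1.0]]
ft_force: [0.0, 0.1, -0.1]
gripper_width: 0.0087
finger_force: 30.0
```

Gripped at 8.7 mm, which is the wing thickness. Next I turn it anticlockwise while rising with the thread.

Call:
{"api": "drive_tool", "payload": {
  "dp": [
    [0, 0, -0.5],
    [0, 0, -0.5],
    [0, 0, -0.5],
    [0, 0, -0.5],
    [0, 0, -0.5],
    [0, 0, -0.5],
    [0, 0, -0.5],
    [0, 0, -0.5],
    [0, 0, -0.5],
    [0, 0, -0.5],
    [0, 0, -0.5],
    [0, 0, -0.5],
    [0, 0, 0],
    [0, 0, 0],
    [0, 0, 0]
  ],
  "rot": [
    [0, 0, -6.8],
    [0, 0, -6.8],
    [0, 0, -6.8],
    [0, 0, -6.8],
    [0, 0, -6.8],
    [0, 0, -6.8],
    [0, 0, -6.8],
    [0, 0, -6.8],
    [0, 0, -6.8],
    [0, 0, -6.8],
    [0, 0, -6.8],
    [0, 0, -6.8],
    [0, 0, 0],
    [0, 0, 0],
    [0, 0, 0]
  ]
}}

```text
time: 5.65
eef_pos: [0.5371, -0.2088, 0.2898]
orientation: [[-0.974, 0.227, -0.001], [0.227, 0.974, -0.0], [0.001, -0.001, -1.0]]
ft_force: [-4.2, -1.6, 5.3]
gripper_width: 0.0085
finger_force: 30.0
```

Run:
```python
import off
from h import *
print(bot.get_state()['wrist_torque'])
d=snap('side');cv2.imwrite('pics/s2.png',cv2.resize(d['image'][190:325,270:410,::-1],None,fx=4,fy=4,interpolation=cv2.INTER_CUBIC))
```

```text
5.65 [ 0.53705592 -0.20882902  0.28981525] [[-0.974, 0.227, -0.001], [0.227, 0.974, -0.0], [0.001, -0.001, -1.0]] [ 0.88  0.41 -0.72  1.7   0.3   1.14  1.42] 0.008461221365446409 [-4.23406115 -1.63467348  5.26026733] 30.00108196400106
yaw 76.85377375376916 tool off mm [ 0.38455248 -0.77567432  6.81595942]
[-0.18886171  0.99676836 -0.2197071 ]
```

View pics/s2.png

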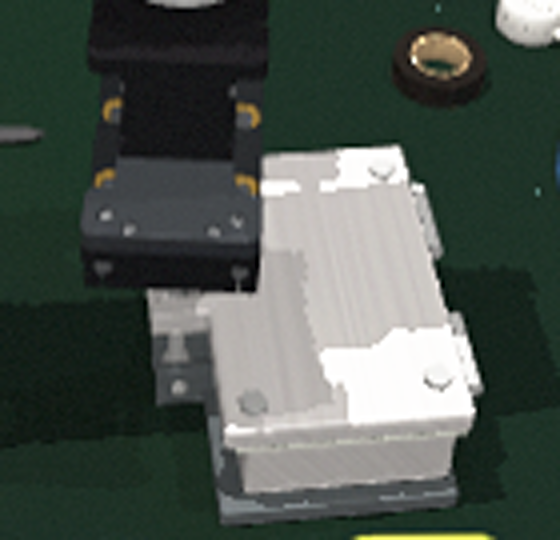

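The grip has turned 81° and the wing is still held (8.5 mm), so the nut is at its stop; the view shows the gripper turned above the lug, around (180,270). Next I swing the bolt out along its arc, tilting half as fast as it does.

Call:
{"api": "drive_tool", "payload": {
  "dp": [
    [10.6, -1.6, 0.1],
    [10.6, -1.6, 0.3],
    [10.6, -1.6, 0.4],
    [10.6, -1.6, 0.6],
    [10.6, -1.6, 0.8],
    [10.6, -1.6, 0.9],
    [0, 0, 0]
  ],
  "rot": [
    [-0.25, -1.65, 0],
    [-0.25, -1.65, 0],
    [-0.25, -1.65, 0],
    [-0.25, -1.65, 0],
    [-0.25, -1.65, 0],
    [-0.25, -1.65, 0],
    [0, 0, 0]
  ]
}}

```text
time: 6.28
eef_pos: [0.4729, -0.2037, 0.2817]
orientation: [[-0.959, 0.223, 0.176], [0.224, 0.974, -0.014], [-0.174, 0.026, -0.984]]
ft_force: [6.8, -0.5, -7.8]
gripper_width: 0.0086
finger_force: 30.0
```

Forces stay small, so I continue.

Call:
{"api": "drive_tool", "payload": {
  "dp": [
    [10.6, -1.6, 1.0],
    [10.6, -1.6, 1.2],
    [10.6, -1.6, 1.4],
    [10.6, -1.6, 1.6],
    [10.6, -1.6, 1.7],
    [10.6, -1.6, 1.9],
    [0, 0, 0]
  ],
  "rot": [
    [-0.25, -1.65, 0],
    [-0.25, -1.65, 0],
    [-0.25, -1.65, 0],
    [-0.25, -1.65, 0],
    [-0.25, -1.65, 0],
    [-0.25, -1.65, 0],
    [0, 0, 0]
  ]
}}

```text
time: 6.87
eef_pos: [0.4137, -0.199, 0.2574]
orientation: [[-0.914, 0.216, 0.344], [0.22, 0.975, -0.026], [-0.341, 0.052, -0.938]]
ft_force: [13.2, -2.5, -12.6]
gripper_width: 0.0084
finger_force: 30.0
```

Run:
```python
import off
from h import *
d=snap('side');cv2.imwrite('pics/s3.png',cv2.resize(d['image'][190:325,250:390,::-1],None,fx=4,fy=4,interpolation=cv2.INTER_CUBIC))
```

```text
6.8667 [ 0.41373988 -0.19900101  0.25735624] [[-0.914, 0.216, 0.344], [0.22, 0.975, -0.026], [-0.341, 0.052, -0.938]] [ 1.21  0.07 -0.82  2.15 -0.1   0.61  1.81] 0.008353388351452357 [ 13.22388984  -2.45302789 -12.60702424] 29.97971499649566
yaw 77.53761087448697 tool off mm [-123.23997229   17.56076263   18.47718144]
```

View pics/s3.png

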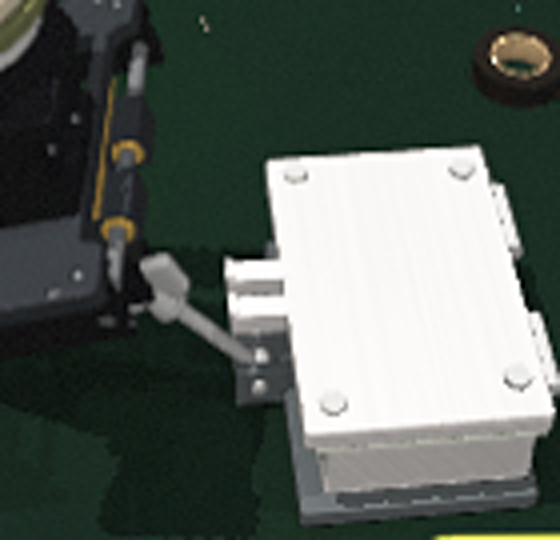

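The bolt is out of the slot, tilted about 0.7 rad, with the nut at about (165,280) in the fingers. Next I release it.

Call:
{"api": "drive_tool", "payload": {
  "dp": [
    [0, 0, 0],
    [0, 0, 0],
    [0, 0, 0],
    [0, 0, 0],
    [0, 0, 0],
    [0, 0, 0],
    [0, 0, 0],
    [0, 0, 0],
    [0, 0, 0],
    [0, 0, 0]
  ],
  "rot": [
    [0, 0, 0],
    [0, 0, 0],
    [0, 0, 0],
    [0, 0, 0],
    [0, 0, 0],
    [0, 0, 0],
    [0, 0, 0],
    [0, 0, 0],
    [0, 0, 0],
    [0, 0, 0]
  ],
  "jaw": 1
}}

```text
time: 7.75
eef_pos: [0.4139, -0.1992, 0.2578]
orientation: [[-0.915, 0.214, 0.342], [0.218, 0.976, -0.026], [-0.339, 0.051, -0.94]]
ft_force: [0.0, -0.1, -0.1]
gripper_width: 0.0669
finger_force: 0.0
```

Call:
{"api": "drive_tool", "payload": {
  "dp": [
    [0, 0, -8],
    [0, 0, -8],
    [0, 0, -10],
    [0, 0, -10],
    [0, 0, -10],
    [0, 0, -10],
    [0, 0, -10],
    [0, 0, -10],
    [0, 0, 0],
    [0, 0, 0],
    [0, 0, 0],
    [0, 0, 0],
    [0, 0, 0],
    [0, 0, 0],
    [0, 0, 0],
    [0, 0, 0],
    [0, 0, 0],
    [0, 0, 0],
    [0, 0, 0],
    [0, 0, 0]
  ],
  "rot": [
    [0, 0, 0],
    [0, 0, 0],
    [0, 0, 0],
    [0, 0, 0],
    [0, 0, 0],
    [0, 0, 0],
    [0, 0, 0],
    [0, 0, 0],
    [0, 0, 0],
    [0, 0, 0],
    [0, 0, 0],
    [0, 0, 0],
    [0, 0, 0],
    [0, 0, 0],
    [0, 0, 0],
    [0, 0, 0],
    [0, 0, 0],
    [0, 0, 0],
    [0, 0, 0],
    [0, 0, 0]
  ]
}}

```text
time: 9.42
eef_pos: [0.3879, -0.1972, 0.3292]
orientation: [[-0.915, 0.214, 0.342], [0.218, 0.976, -0.026], [-0.339, 0.051, -0.939]]
ft_force: [0.3, -1.3, -0.4]
gripper_width: 0.0867
finger_force: 0.0
```

Call:
{"api": "drive_tool", "payload": {
  "dp": [
    [0, 0, 0],
    [0, 0, 0],
    [0, 0, 0],
    [0, 0, 0],
    [0, 0, 0],
    [0, 0, 0],
    [0, 0, 0],
    [0, 0, 0],
    [0, 0, 0],
    [0, 0, 0],
    [0, 0, 0],
    [0, 0, 0],
    [0, 0, 0],
    [0, 0, 0],
    [0, 0, 0],
    [0, 0, 0],
    [0, 0, 0],
    [0, 0, 0],
    [0, 0, 0],
    [0, 0, 0]
  ],
  "rot": [
    [0, 0, 0],
    [0, 0, 0],
    [0, 0, 0],
    [0, 0, 0],
    [0, 0, 0],
    [0, 0, 0],
    [0, 0, 0],
    [0, 0, 0],
    [0, 0, 0],
    [0, 0, 0],
    [0, 0, 0],
    [0, 0, 0],
    [0, 0, 0],
    [0, 0, 0],
    [0, 0, 0],
    [0, 0, 0],
    [0, 0, 0],
    [0, 0, 0],
    [0, 0, 0],
    [0, 0, 0]
  ]
}}

```text
time: 11.08
eef_pos: [0.3879, -0.1972, 0.3292]
orientation: [[-0.915, 0.214, 0.342], [0.218, 0.976, -0.025], [-0.339, 0.051, -0.939]]
ft_force: [-0.6, 0.6, -0.4]
gripper_width: 0.0868
finger_force: 0.0
```

Call:
{"api": "drive_tool", "payload": {
  "dp": [
    [0, 0, 0],
    [0, 0, 0],
    [0, 0, 0],
    [0, 0, 0],
    [0, 0, 0],
    [0, 0, 0],
    [0, 0, 0],
    [0, 0, 0],
    [0, 0, 0],
    [0, 0, 0],
    [0, 0, 0],
    [0, 0, 0],
    [0, 0, 0],
    [0, 0, 0],
    [0, 0, 0],
    [0, 0, 0],
    [0, 0, 0],
    [0, 0, 0],
    [0, 0, 0],
    [0, 0, 0]
  ],
  "rot": [
    [0, 0, 0],
    [0, 0, 0],
    [0, 0, 0],
    [0, 0, 0],
    [0, 0, 0],
    [0, 0, 0],
    [0, 0, 0],
    [0, 0, 0],
    [0, 0, 0],
    [0, 0, 0],
    [0, 0, 0],
    [0, 0, 0],
    [0, 0, 0],
    [0, 0, 0],
    [0, 0, 0],
    [0, 0, 0],
    [0, 0, 0],
    [0, 0, 0],
    [0, 0, 0],
    [0, 0, 0]
  ]
}}

```text
time: 12.75
eef_pos: [0.3879, -0.1972, 0.3291]
orientation: [[-0.915, 0.214, 0.342], [0.218, 0.976, -0.025], [-0.339, 0.051, -0.94]]
ft_force: [0.3, -0.1, -0.3]
gripper_width: 0.0868
finger_force: 0.0
```

Run:
```python
import off
from h import *
d=snap('side');cv2.imwrite('pics/s4.png',cv2.resize(d['image'][190:325,250:390,::-1],None,fx=4,fy=4,interpolation=cv2.INTER_CUBIC))
```

```text
12.75 [ 0.38792428 -0.19723272  0.3291396 ] [[-0.915, 0.214, 0.342], [0.218, 0.976, -0.025], [-0.339, 0.051, -0.94]] [ 1.26 -0.13 -0.78  2.12 -0.31  0.81  1.99] 0.0868100539829612 [ 0.29674074 -0.12395807 -0.25273622] 0.0
yaw 77.63869676993846 tool off mm [-123.03801562   17.43277544   94.40254361]
```

View pics/s4.png

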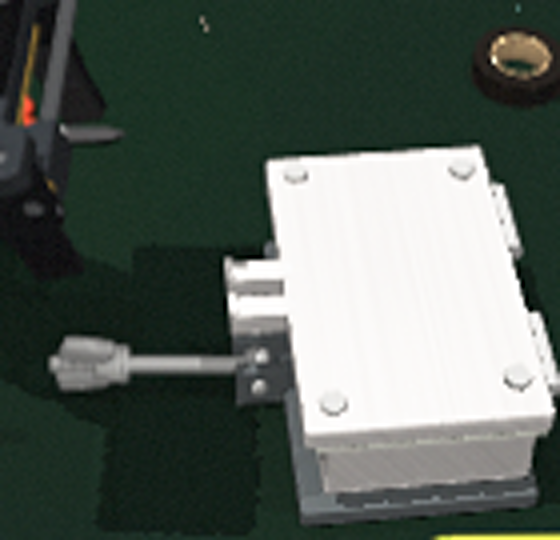

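The bolt lies flat out in front, with its nut at about (90,362), and the gripper is clear of it.

```bash
python3 -c "
from rig import ticket
print(ticket.sign_off())"
```

```text
the job is handed in; nothing more can be done
None
```

The wide press's wing nut was turned about 81° anticlockwise to its stop and its bolt now lies flat out in front, so the cover is free; the narrow press was not touched, and I handed the job in at about 13 s (no verdict was returned).

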